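# Ratchet the washer pump's filter cap home

## Robot

A 7-joint arm with a two-finger parallel gripper is mounted at the origin on the work surface. World frame = base frame: x ahead of the robot, y to its left, z up, the work surface at z = 0. Lengths are in mm, angles in rad, forces in N, time in s.
With the tool pointing down it reaches from about 425 to 825 mm from the base axis. Payload 3.6 kg.
Tool frame: the origin (TCP) lies at the very end of the fingers, on their centre line; the grasp point (between the pads) lies 19 mm behind it (tcp_to_grasp is the distance from the TCP to the grasp point, in mm); z points along the fingers, y is the direction in which the jaws open and shut (so a half turn about z gives the same grasp; the last joint's range is limited). The gripper opens to 85 mm and grips with 20 to 120 N. Pads are 22 mm wide; open, the fingers measure 114 mm over their backs; the gripper's body (76 mm by 85 mm) begins 54 mm behind the grasp point. The pads swing forward as they close: fully open they stand 13 mm farther back than shut.
Start: joints at [1.25, 0.615, -0.013, 1.423, 0.008, 1.103, -0.04], TCP at [188.246, -622.114, 231.297] pointing down, gripper open.
Joint ranges: [-3.12, 3.12], [-0.3, 2.06], [-1.34, 1.32], [0.26, 2.42], [-1.36, 4.5], [0.01, 1.98], [-2.84, 2.84]. Speed limits (rad/s): [2.79, 2.79, 3.14, 3.14, 3.14, 3.14, 3.14].

## Interface

Orientations are given as a unit quaternion [w, x, y, z].
In Python, from plant import sense, get_image, camera_info, finish_job, tcp_to_grasp gives the robot as it stands.
- The arm moves only by the tool servo_tool, never from a script. Its argument "targets" is a list that holds one entry, the list of rows, each a list of 5 numbers: the shift along the world's x, y, z in cm, then the turn about the world's z in degrees, then the finger opening in cm, from 0 to 8.54. In form: [[[x, y, z, roll, gripper], ...]]. A call has 1 to 5 rows; each row is the pose to reach, as a shift and turn from the pose commanded when the call began; what a row does not reach only later rows make up. A row lasts 1/8 s, in which the tool goes at most 62.5 mm and 10.7 degrees, less where a joint would pass 70% of its speed; a pose out of reach is approached as far as the arm can. A call with a gripper value outside its range is refused whole. The fingers move at their own pace and stop on an object; "grip_force" is the grip in N (left out, the last holds). Time passes only in rows, so rows that repeat a pose let the fingers close. It gives the time, the measured TCP pose, the force and the opening at its end, in the units of the state.
- sense(): the state, without advancing time (a new reading comes with each control period).
- get_image(name): name is "side" or "top" or "wrist"; returns (picture, depth): 420x560x3 uint8, red, green, blue; 420x560 float32, mm along the optical axis (not along the pixel's ray), 0 where there is no reading.
- camera_info(name): a dict with "intrinsics" (3x3 intrinsics, pixels), "k1" (the pictures are not rectified: a ray, as slopes to the right and down, at radius r is drawn at 1 + k1 r^2 times it, then the intrinsics apply), "R" (3x3) and "t" (3): a world point X has camera coordinates R X + t; the wrist camera has in their place "tool_from_camera" (4x4, takes a point from camera to tool coordinates, whose origin is the TCP and whose axes are the flange's). Camera axes: x right, y down, z forward; pixel columns grow to the right and rows downward; lengths in mm; the calibration is good to about 2 mm. A picture is of the moment at which its call begins: read the wrist's pose just before it. camera_info takes no time and is no camera call.
- finish_job(): hands the job in, once; it reports no verdict.
The state is a dict: "time": time; "joint_positions": joint angles; "joint_velocities": joint speeds; "joint_torque": joint torques, N m; "tcp_pos": TCP position; "eef_rot": TCP orientation; "force": force on the tool from outside, world axes, zero at the start; "wrist_torque": the same for the moment, N m; "opening": finger opening in mm.
Only numpy, scipy, OpenCV 4.12 (cv2) and the standard library are available. Lean on these libraries where they do the work, as an engineer would, in place of code of your own. Each camera call takes 0.05 s, during which the arm holds its last target.

## Task

A ratchet wrench is already seated on the filter cap of the washing machine's drain pump. Swing it by its handle back and forth, driving clockwise as seen from above and letting it slip freely on the way back, until the lug on the white cap rests against the steel stop post. Turn the cap with the wrench only, never by pushing on the cap or its lug, and let go of the handle at the end.

Things in the scene. Friction and masses are not known exactly. Their poses are not given: they have to be found in the camera images.
- ratchet_grip (a point): centre of the black grip (20 mm thick, 100 mm long) of the ratchet wrench standing on the pump, not of the like spare lying on the table. Level, 112 mm above the table, 140 mm from the upright axis about which the wrench swings; handle's end at 192 mm. The point's x points to that axis, z up. The wrench is captive: it only turns. Under the grip lie only loose things below 40 mm.
- ratchet (a joint): wrench angle, rad, growing CLOCKWISE seen from above; 0 midway between the pump's two hose spigots (22 mm thick, 130 tall, 70 from the axis), which limit it to -0.75..0.75. Stays where left. Growing drives the cap along (about 4 N at the grip). Falling, it clicks freely over teeth 15 degrees apart (under 1 N), the cap stays; up to 0.26 rad of each drive is lost before it bites.
- cap_turn (a joint): angle of the filter cap, rad, growing CLOCKWISE seen from above, up to 2.44, where its lug meets the stop post and it turns no further. Starts between 0.3 and 0.9; stays where it is left.
- cap: white filter cap under the wrench: disc 94 mm wide, 16 thick, one lug 12 mm wide reaching 66 mm from the axis. Origin on the upright axis at the cap's underside, 60 mm above the table; x points to the lug. Stop post: steel pin 12 mm thick, 85 tall, 60 from the axis, on the side away from the handle. Pump and its 180 x 170 mm cradle plate are fixed.

How it is judged (in metres and radians):
At the end, for the whole second after the job is handed in: the cap is turned clockwise until its lug is at the stop post (within 10 degrees of the end of its travel), and cap and wrench are at rest (value of joint cap_turn above 2.27 rad and velocity of joint cap_turn below 0.05 rad/s and velocity of joint ratchet between -0.1 and 0.1 rad/s); the robot touches nothing.
It fails at once if the robot pushes on the cap or its lug directly (over 2 N) (contact force between any of the fingers, the arm and cap above 2 N).
It also fails if it takes over 45 s, if anything falls off the work surface, if the arm or the gripper's body presses on something with over 40 N, if the wrist force passes 120 N, or if a joint passes its speed limit or range.

## Working session

There is one attempt and no reset: what is moved stays moved. The work goes in short steps, Python scripts to look and compute and a tool call to move; the robot and the scene stay as the last step left them, time stands still between calls to the robot, and variables do not carry over. Pictures are saved under pics/ and viewed, and the job is handed in when it is done.

Besides the shell and the picture viewer there is one more tool, called after ">>>" by a JSON object that holds its "op" and its "data", one argument or row to a line. servo_tool: Moves the arm, as the interface text tells. Its arguments: {"type":"object","properties":{"targets":{"type":"array"},"grip_force":{"type":"number"}},"required":["targets"]}

```bash
mkdir -p pics; ls
python3 - <<'E'
from plant import *
import cv2,numpy as np
s=sense();print(s)
for n in("top","side"):
    im,d=get_image(n);cv2.imwrite(f"pics/{n}0.png",im[:,:,::-1]);np.save(f"{n}0.npy",d)
    print(n,camera_info(n))
print(camera_info("wrist"),tcp_to_grasp)
E
```

```text
pics
{'time': 0.0, 'joint_positions': array([ 1.2504805 ,  0.61592944, -0.01263033,  1.42491742,  0.00810385,
        1.10339112, -0.04036583]), 'joint_velocities': array([ 0.0005516 ,  0.00024109, -0.0004618 ,  0.00103009, -0.00211059,
        0.00161874,  0.00086994]), 'joint_torque': array([-5.57881336e-06, -4.69210553e+01,  2.59571308e-01, -1.71034831e+01,
        9.98801203e-03,  9.63088183e-03,  9.87759080e-06]), 'tcp_pos': array([ 188.03598303, -621.40244956,  230.12532881]), 'eef_rot': array([-1.28106714e-03,  9.89219250e-01,  1.46436303e-01, -2.06438291e-04]), 'force': array([ 0.69457515, -0.71382013, -0.59715894]), 'wrist_torque': array([-0.01368958, -0.06223596,  0.02574376]), 'opening': 85.35509692792841}
top {'intrinsics': array([[379.97619776,   0.        , 276.83569743],
       [  0.        , 379.97619776, 208.55390052],
       [  0.        ,   0.        ,   1.        ]]), 'k1': -0.05548205476426523, 'R': array([[ 0.00256123, -0.99938646,  0.03493052],
       [-0.98433739, -0.00867705, -0.17608128],
       [ 0.17627635, -0.03393244, -0.98375568]]), 't': array([ -4.2197
[... 327 characters left out ...]
0.84152389],
       [ 0.18485826,  0.82104026, -0.54011139]]), 't': array([-569.13985894,  163.50044598,  564.48964569])}
{'intrinsics': array([[370.53181121,   0.        , 278.81655028],
       [  0.        , 370.53181121, 206.41066487],
       [  0.        ,   0.        ,   1.        ]]), 'k1': -0.05724402755414616, 'tool_from_camera': array([[-3.39497060e-04, -9.48355317e-01, -3.17209833e-01,
         8.07429774e+01],
       [ 9.99999735e-01, -1.17915499e-04, -7.17730527e-04,
         2.58913049e-01],
       [ 6.43259605e-04, -3.17209993e-01,  9.48355106e-01,
        -1.41238377e+02],
       [ 0.00000000e+00,  0.00000000e+00,  0.00000000e+00,
         1.00000000e+00]])} 18.700000000000003
```

View pics/top0.png

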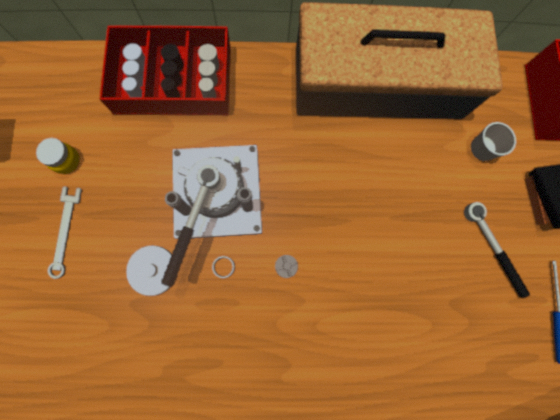

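View pics/side0.png

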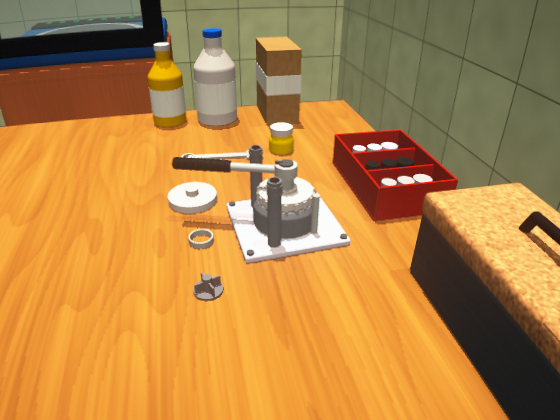

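The top view shows the pump at about (215,188), the grip at (178,257), and spigot tops at (173,199) and (246,193). The spare wrench lies at (510,275). I'll enlarge the crops.

```bash
cat > h.py <<'E'
from plant import *
import cv2,numpy as np
def ray(n,u,v):
    c=camera_info(n);K=c["intrinsics"];k=c["k1"]
    p=np.array([(u-K[0,2])/K[0,0],(v-K[1,2])/K[1,1]]);q=p.copy()
    for _ in range(30): q=p/(1+k*(q@q))
    return c,np.array([q[0],q[1],1])
def at_z(n,u,v,z):
    c,r=ray(n,u,v);C=-c["R"].T@c["t"];d=c["R"].T@r
    return C+d*(z-C[2])/d[2]
def proj(n,X):
    c=camera_info(n);p=c["R"]@np.array(X,float)+c["t"];q=p[:2]/p[2];q=q*(1+c["k1"]*(q@q))
    return c["intrinsics"][:2,:2]@q+c["intrinsics"][:2,2]
E
python3 - <<'E'
import cv2
a=cv2.imread('pics/top0.png')[135:295,125:285];cv2.imwrite('pics/topc.png',cv2.resize(a,(600,600)) if 0 else cv2.resize(a,None,fx=3.75,fy=3.75,interpolation=cv2.INTER_CUBIC))
a=cv2.imread('pics/side0.png')[135:265,160:360];cv2.imwrite('pics/sidec.png',cv2.resize(a,None,fx=4,fy=4,interpolation=cv2.INTER_CUBIC))
E
```

```text
(no output)
```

View pics/topc.png

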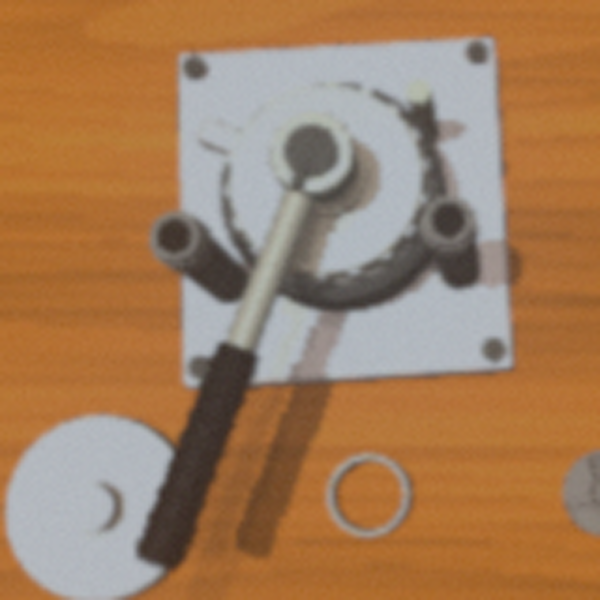

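View pics/sidec.png

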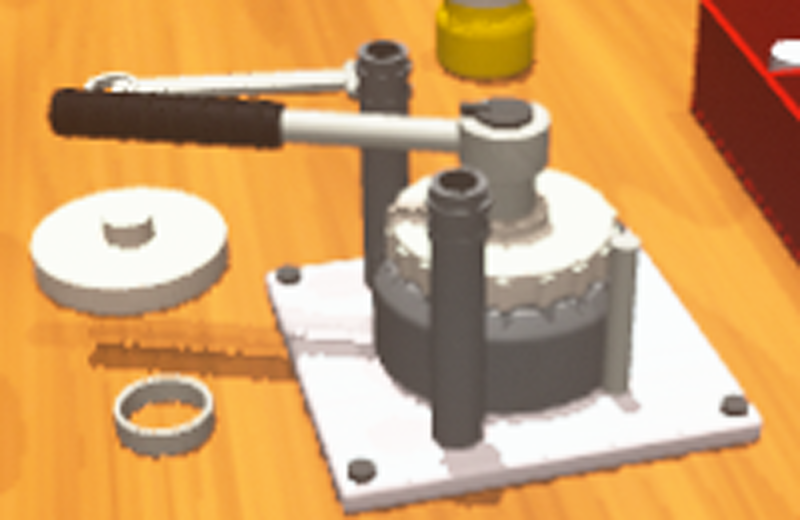

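In the top crop, the ratchet head is at (313,152), the handle end at (160,555), spigot tops at (175,237) and (448,222), the lug at (215,135), and the post top at (420,95). Driving clockwise moves the handle towards the image's left, which is +y.

Run:
```python
from h import *
def T(x,y,z):return at_z("top",125+(x+.5)/3.75-.5,135+(y+.5)/3.75-.5,z)
def S(x,y,z):return at_z("side",160+(x+.5)/4-.5,135+(y+.5)/4-.5,z)
sp1=T(177,236,130);sp2=T(448,221,130);post=T(420,95,85);hd=T(313,152,126);end=T(162,553,112);lug=T(213,135,76)
gs=T(237,352,112)
for n in "sp1 sp2 post hd end gs lug".split():print(n,eval(n).round(1))
print("side",S(384,52,130),S(461,183,130),S(625,242,85), S(62,110,112),S(283,120,112))
d=np.load("top0.npy")
c=camera_info("top")
for x,y in[(313,152),(240,320),(200,450)]:
    u=int(125+x/3.75);v=int(135+y/3.75);_,r=ray("top",u,v);X=c["R"].T@(r*d[v,u]-c["t"]);print(X.round(1))
# bolts of plate
for x,y in[(195,68),(477,52),(493,349),(199,368)]:print("bolt",T(x,y,14).round(1))
```

```text
sp1 [577.3 174.  130. ]
sp2 [585.2  55.8 130. ]
post [656.7  72.7  85. ]
hd [616.9 116.6 126. ]
end [440.8 178.1 112. ]
gs [528.8 149.2 112. ]
lug [638.3 172.6  76. ]
side [578.1700618  176.00485057 130.        ] [587.08255057  57.17190205 130.        ] [658.75141698  75.23760012  85.        ] [439.96668154 184.26488734 112.        ] [531.40154234 156.11075322 112.        ]
[616.5 116.4 128.6]
[542.3 146.8 117.1]
[484.2 161.1 122.6]
bolt [692.6 197.9  14. ]
bolt [703.2  48.2  14. ]
bolt [543.5  37.7  14. ]
bolt [532.5 187.9  14. ]
```

Axis is at about (618,117.5). The zero direction is about 184°, the handle direction about 161° (ratchet ≈ 0.4 rad), and cap_turn ≈ 0.57. Next I'll move to hover over the grip, going around the base and turning the tool +144°.

>>> {"op": "servo_tool", "data": {
  "targets": [
    [[4.8,4,0,10,8.5],[9.6,8,0,20,8.5],[14.4,12,0,30,8.5],[19.2,16,0,40,8.5],[24,20,0,50,8.5]]
  ],
  "grip_force": 20
}}

```text
time: 0.72
tcp_pos: [429.3, -420.6, 231.0]
eef_rot: [-0.0, 0.833, 0.553, -0.0]
force: [0.8, -1.4, -0.4]
opening: 85.2
```

>>> {"op": "servo_tool", "data": {
  "targets": [
    [[1.8,5.8,0,10,8.5],[3.6,11.6,0,20,8.5],[5.4,17.4,0,30,8.5],[7.2,23.2,0,40,8.5],[9,29,0,50,8.5]]
  ]
}}

```text
time: 1.35
tcp_pos: [518.3, -130.5, 231.1]
eef_rot: [-0.0, 0.521, 0.853, -0.0]
force: [1.1, -0.2, 0.5]
opening: 85.1
```

Run:
```python
from plant import *
s=sense();print(s["time"],s["joint_positions"].round(2),s["tcp_pos"].round(1),s["eef_rot"].round(3))
```

```text
1.35 [ 0.56  0.48 -0.53  1.75  0.28  0.99  0.39] [ 518.3 -130.5  231.1] [-0.     0.521  0.853 -0.   ]
```

>>> {"op": "servo_tool", "data": {
  "targets": [
    [[-0.6,5.9,0,9,8.5],[-1.2,11.8,0,18,8.5],[-1.9,17.7,0,27,8.5],[-2.5,23.6,0,36,8.5],[-3.2,29.4,0,43.5,8.5]]
  ]
}}

```text
time: 1.98
tcp_pos: [485.8, 163.3, 231.1]
eef_rot: [-0.0, 0.169, 0.986, -0.0]
force: [1.5, -0.1, -0.5]
opening: 85.3
```

Run:
```python
from h import *
s=sense();print(s["time"],s["joint_positions"].round(2),s["tcp_pos"].round(1),s["eef_rot"].round(3))
for n in("top","wrist"):
    im,d=get_image(n);cv2.imwrite(f"pics/{n}1.png",im[:,:,::-1])
```

```text
1.975 [ 0.14  0.49 -0.76  1.8   0.4   1.    0.46] [485.8 163.3 231.1] [-0.     0.169  0.986 -0.   ]
```

View pics/wrist1.png

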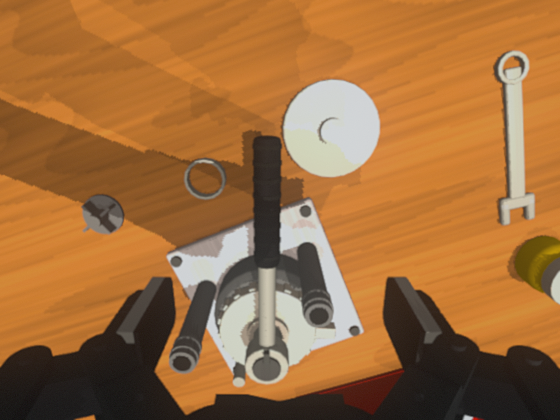

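View pics/top1.png

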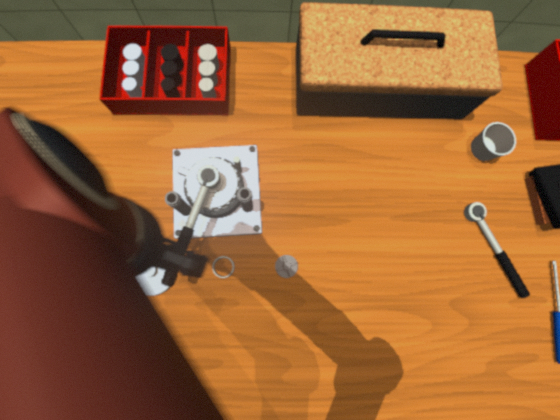

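The wrist view shows the handle almost vertical: grip from (267,140) to (267,262), head at (266,362), and spigot tops at (318,312) and (184,357). I'll check the lateral offset properly.

```bash
cat >> h.py <<'E'
from scipy.spatial.transform import Rotation as Rn
def wrist_z(u,v,z,s):
    c=camera_info("wrist");K=c["intrinsics"];k=c["k1"]
    p=np.array([(u-K[0,2])/K[0,0],(v-K[1,2])/K[1,1]]);q=p.copy()
    for _ in range(30): q=p/(1+k*(q@q))
    T=c["tool_from_camera"];w,x,y,zz=s["eef_rot"];R=Rn.from_quat([x,y,zz,w]).as_matrix()
    d=R@T[:3,:3]@np.array([q[0],q[1],1]);C=R@T[:3,3]+s["tcp_pos"]
    return C+d*(z-C[2])/d[2]
E
python3 - <<'E'
from h import *
s=sense()
for n,u,v,z in[("end",267,140,112),("gs",267,262,112),("head",265,365,128),("spL",318,313,130),("spR",184,357,130),("post",239,378,85)]:
    print(n,wrist_z(u,v,z,s).round(1))
E
```

```text
end [439.1 177.  112. ]
gs [528.7 145.4 112. ]
head [609.8 115.4 128. ]
spL [574.3 171.4 130. ]
spR [579.4  56.5 130. ]
post [652.4  71.8  85. ]
```

Offsets are only 2–3 mm, so I descend astride the grip and close loosely.

>>> {"op": "servo_tool", "data": {
  "targets": [
    [[0,-0.2,-5,0,8.5],[0,-0.2,-10,0,8.5],[0,-0.2,-14,0,8.5],[0,-0.2,-14,0,3],[0,-0.2,-14,0,3]]
  ]
}}

```text
time: 2.7
tcp_pos: [487.1, 160.3, 92.4]
eef_rot: [0.001, 0.171, 0.985, 0.001]
force: [0.5, 0.6, 0.8]
opening: 50.7
```

>>> {"op": "servo_tool", "data": {
  "targets": [
    [[0,0,0,0,3],[0,0,0,0,3],[0,0,0,0,3]]
  ]
}}

```text
time: 3.08
tcp_pos: [486.6, 159.9, 92.0]
eef_rot: [0.001, 0.171, 0.985, 0.0]
force: [-0.7, -0.0, 0.4]
opening: 29.8
```

Run:
```python
from h import *
s=sense();print(s["time"],s["joint_positions"].round(2),s["tcp_pos"].round(1),s["eef_rot"].round(3),s["opening"])
for n in("side","wrist"):
    im,d=get_image(n);cv2.imwrite(f"pics/{n}2.png",im[:,:,::-1])
```

```text
3.075 [ 0.04  0.67 -0.61  1.96  0.59  0.7   0.29] [486.6 159.9  92. ] [0.001 0.171 0.985 0.   ] 29.849962296074626
```

View pics/wrist2.png

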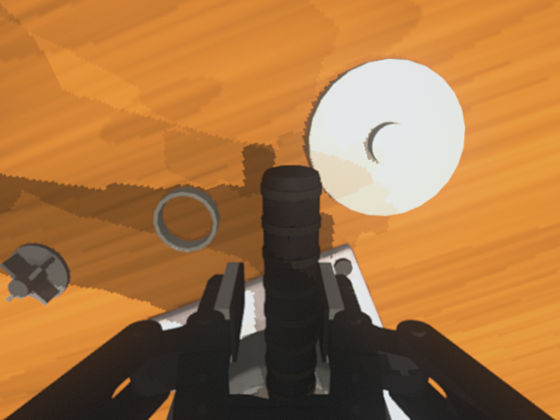

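View pics/side2.png

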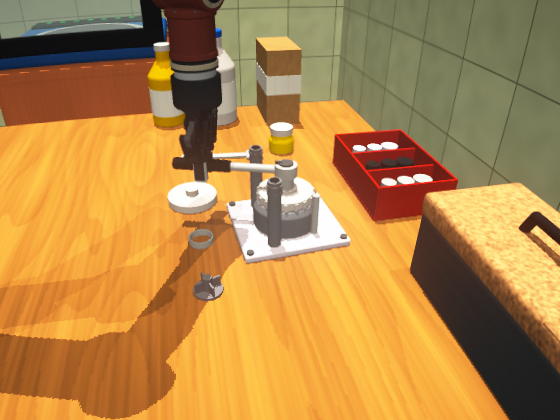

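The fingers straddle the grip with clearance on both sides. I'll compute the arc shifts.

```bash
cat > arc.py <<'E'
import numpy as np,sys
a0,a1,step,R=[float(x) for x in sys.argv[1:5]]
n=int(np.ceil(abs(a1-a0)/step));A=np.linspace(a0,a1,n+1)
P=R*np.c_[np.cos(np.radians(A)),np.sin(np.radians(A))]/10
for i in range(0,n,5):
    j=range(i+1,min(i+6,n+1));print([[*(P[k]-P[i]).round(1).tolist(),0,round(A[k]-A[i],1)] for k in j], (P[j[-1]]*10+[617.5,117]).round(0))
E
python3 arc.py 161 226 8 138
```

```text
[[-0.5, -1.7, 0, np.float64(7.2)], [-0.7, -3.4, 0, np.float64(14.4)], [-0.7, -5.1, 0, np.float64(21.7)], [-0.5, -6.9, 0, np.float64(28.9)], [-0.1, -8.6, 0, np.float64(36.1)]] [486.  76.]
[[0.6, -1.6, 0, np.float64(7.2)], [1.4, -3.2, 0, np.float64(14.4)], [2.4, -4.6, 0, np.float64(21.7)], [3.6, -5.9, 0, np.float64(28.9)]] [522.  18.]
```

>>> {"op": "servo_tool", "data": {
  "targets": [
    [[-0.5,-1.7,0,7.2,3],[-0.7,-3.4,0,14.4,3],[-0.7,-5.1,0,21.7,3],[-0.5,-6.9,0,28.9,3],[-0.1,-8.6,0,36.1,3]]
  ]
}}

```text
time: 3.8
tcp_pos: [485.6, 73.9, 91.6]
eef_rot: [0.001, -0.145, 0.989, 0.0]
force: [1.3, 0.1, -0.9]
opening: 29.9
```

>>> {"op": "servo_tool", "data": {
  "targets": [
    [[0.6,-1.6,0,7.2,3],[1.4,-3.2,0,14.4,3],[2.4,-4.6,0,21.7,3],[3.6,-5.9,0,28.9,3]]
  ]
}}

```text
time: 4.3
tcp_pos: [521.4, 14.6, 91.4]
eef_rot: [0.0, -0.387, 0.922, 0.0]
force: [-0.1, 1.2, -0.4]
opening: 29.8
```

Run:
```python
from h import *
s=sense();print(s["time"],s["joint_positions"].round(2),s["tcp_pos"].round(1),s["eef_rot"].round(3),s["opening"],s["force"])
for n in("side","top"):
    im,d=get_image(n);cv2.imwrite(f"pics/{n}3.png",im[:,:,::-1])
```

```text
4.3 [ 0.5   0.79 -0.93  1.93  0.84  0.87  1.48] [521.4  14.6  91.4] [ 0.    -0.387  0.922  0.   ] 29.839648132667286 [-0.09883633  1.16374541 -0.38998137]
```

View pics/top3.png

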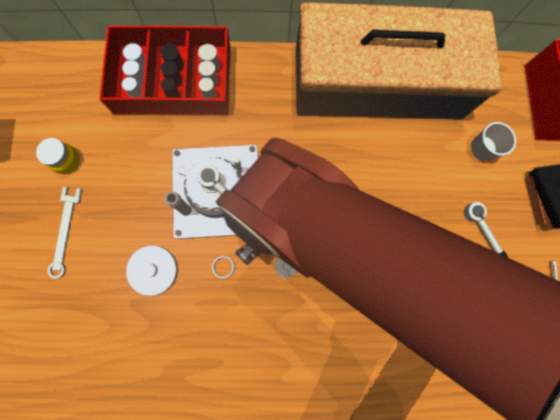

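View pics/side3.png

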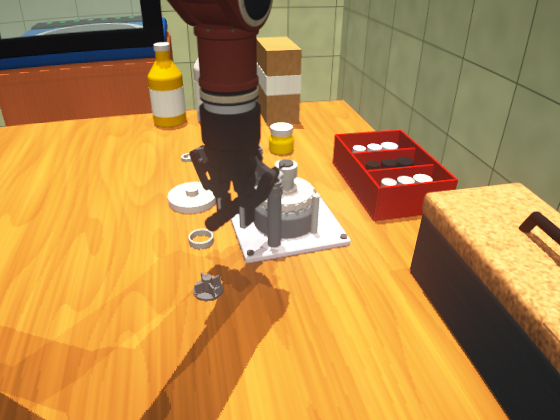

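The handle followed and now sits by the right-hand spigot. Next is the drive stroke.

```bash
python3 arc.py 226 141 8.6 138
```

```text
[[-1.4, 1.5, 0, np.float64(-8.5)], [-2.5, 3.2, 0, np.float64(-17.0)], [-3.3, 5.1, 0, np.float64(-25.5)], [-3.9, 7.1, 0, np.float64(-34.0)], [-4.2, 9.1, 0, np.float64(-42.5)]] [480. 109.]
[[0.0, 2.0, 0, np.float64(-8.5)], [0.4, 4.1, 0, np.float64(-17.0)], [1.0, 6.0, 0, np.float64(-25.5)], [1.9, 7.8, 0, np.float64(-34.0)], [3.0, 9.5, 0, np.float64(-42.5)]] [510. 204.]
```

>>> {"op": "servo_tool", "data": {
  "targets": [
    [[-1.4,1.5,0,-8.5,3],[-2.5,3.2,0,-17,3],[-3.3,5.1,0,-25.5,3],[-3.9,7.1,0,-34,3],[-4.2,9.1,0,-42.5,3]]
  ]
}}

```text
time: 5.03
tcp_pos: [476.6, 103.6, 90.6]
eef_rot: [-0.002, -0.021, 1.0, -0.003]
force: [-1.2, -4.3, -0.8]
opening: 29.9
```

>>> {"op": "servo_tool", "data": {
  "targets": [
    [[0,2,0,-8.5,3],[0.4,4.1,0,-17,3],[1,6,0,-25.5,3],[1.9,7.8,0,-34,3],[3,9.5,0,-42.5,3]]
  ]
}}

```text
time: 5.65
tcp_pos: [505.0, 200.1, 90.4]
eef_rot: [-0.003, 0.342, 0.94, -0.004]
force: [-3.2, -3.1, 0.2]
opening: 29.9
```

>>> {"op": "servo_tool", "data": {
  "targets": [
    [[0,0,0,0,3]]
  ]
}}

```text
time: 5.78
tcp_pos: [507.2, 202.2, 91.0]
eef_rot: [-0.001, 0.338, 0.941, -0.001]
force: [-2.5, -0.8, -0.4]
opening: 30.1
```

```bash
python3 - <<'E'
from h import *
s=sense();print(s["time"],s["joint_positions"].round(2),s["tcp_pos"].round(1),s["eef_rot"].round(3),s["opening"],s["force"])
for n in("side","top"):
    im,d=get_image(n);cv2.imwrite(f"pics/{n}4.png",im[:,:,::-1])
E
python3 - <<'E'
import cv2
a=cv2.imread('pics/top4.png')[135:295,125:285];a=cv2.resize(a,None,fx=3.75,fy=3.75,interpolation=cv2.INTER_CUBIC)
cv2.imwrite('pics/top4c.png',a)
E
```

```text
5.775 [-0.09  0.69 -0.52  1.86  0.5   0.72 -0.01] [507.2 202.2  91. ] [-0.001  0.338  0.941 -0.001] 30.1323615928389 [-2.54178364 -0.84342733 -0.41449806]
```

View pics/top4c.png

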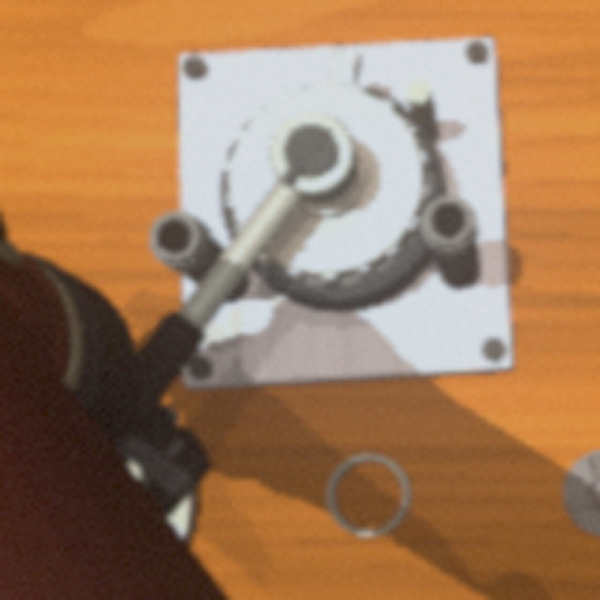

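View pics/side4.png

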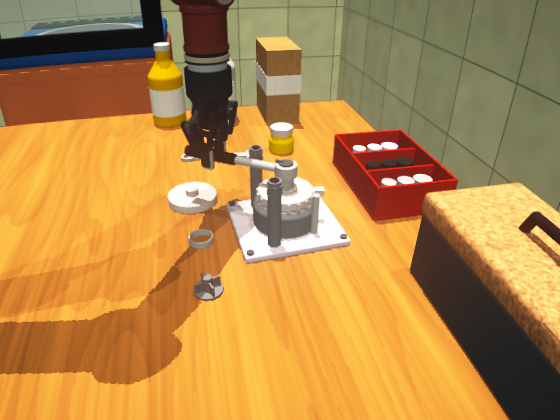

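The lug has moved to crop (347,70), closer to the post at (420,95).

```bash
python3 - <<'E'
from h import *
def T(x,y,z):return at_z("top",125+(x+.5)/3.75-.5,135+(y+.5)/3.75-.5,z)
for p in[(347,68),(213,135)]:
    d=T(*p,76)[:2]-[617.5,117];a=np.degrees(np.arctan2(d[1],d[0]));print(d,a,"remaining",a+37.3)
d=T(420,95,85)[:2]-[617.5,117];print(np.degrees(np.arctan2(d[1],d[0])))
E
python3 arc.py 141 201 8.6 138;python3 arc.py 141 226 8.6 138
```

```text
[55.26760846 -7.8091788 ] -8.042513515999403 remaining 29.257486484000594
[20.83146962 55.58741068] 69.45643473274977 remaining 106.75643473274977
-48.51404699524563
[[-1.2, -1.7, 0, np.float64(8.6)], [-2.1, -3.5, 0, np.float64(17.1)], [-2.7, -5.5, 0, np.float64(25.7)], [-3.0, -7.6, 0, np.float64(34.3)], [-3.0, -9.6, 0, np.float64(42.9)]] [480. 108.]
[[0.3, -2.0, 0, np.float64(8.6)], [0.9, -4.0, 0, np.float64(17.1)]] [489.  68.]
[[-1.2, -1.7, 0, np.float64(8.5)], [-2.1, -3.5, 0, np.float64(17.0)], [-2.7, -5.5, 0, np.float64(25.5)], [-3.0, -7.5, 0, np.float64(34.0)], [-3.0, -9.5, 0, np.float64(42.5)]] [480. 109.]
[[0.3, -2.0, 0, np.float64(8.5)], [0.8, -4.0, 0, np.float64(17.0)], [1.7, -5.8, 0, np.float64(25.5)], [2.8, -7.6, 0, np.float64(34.0)], [4.2, -9.1, 0, np.float64(42.5)]] [522.  18.]
```

About 29° remain. I'll go back 60°, then drive while watching the force for the stop.

>>> {"op": "servo_tool", "data": {
  "targets": [
    [[-1.2,-1.7,0,8.6,3],[-2.1,-3.5,0,17.1,3],[-2.7,-5.5,0,25.7,3],[-3,-7.6,0,34.3,3],[-3,-9.6,0,42.9,3]]
  ]
}}

```text
time: 6.5
tcp_pos: [480.3, 104.5, 92.1]
eef_rot: [0.002, -0.031, 1.0, 0.001]
force: [0.8, 1.5, -0.9]
opening: 30.1
```

>>> {"op": "servo_tool", "data": {
  "targets": [
    [[0.3,-2,0,8.6,3],[0.9,-4,0,17.1,3],[0.9,-4,0,17.1,3]]
  ]
}}

```text
time: 6.88
tcp_pos: [489.1, 62.6, 91.3]
eef_rot: [0.001, -0.174, 0.985, -0.0]
force: [-0.7, -0.0, 0.1]
opening: 30.0
```

```bash
python3 arc.py 201 171 6 138;python3 arc.py 171 156 5 138; python3 arc.py 156 141 5 138
```

```text
[[-0.4, 1.4, 0, np.float64(-6.0)], [-0.7, 2.8, 0, np.float64(-12.0)], [-0.9, 4.2, 0, np.float64(-18.0)], [-0.9, 5.7, 0, np.float64(-24.0)], [-0.7, 7.1, 0, np.float64(-30.0)]] [481. 139.]
[[0.2, 1.2, 0, np.float64(-5.0)], [0.6, 2.3, 0, np.float64(-10.0)], [1.0, 3.5, 0, np.float64(-15.0)]] [491. 173.]
[[0.5, 1.1, 0, np.float64(-5.0)], [1.2, 2.1, 0, np.float64(-10.0)], [1.9, 3.1, 0, np.float64(-15.0)]] [510. 204.]
```

>>> {"op": "servo_tool", "data": {
  "targets": [
    [[-0.4,1.4,0,-6,3],[-0.7,2.8,0,-12,3],[-0.9,4.2,0,-18,3],[-0.9,5.7,0,-24,3],[-0.7,7.1,0,-30,3]]
  ]
}}

```text
time: 7.5
tcp_pos: [478.7, 134.3, 90.9]
eef_rot: [-0.002, 0.087, 0.996, -0.003]
force: [-3.1, -3.0, 1.6]
opening: 30.1
```

Run:
```python
from h import *
s=sense();print(s["time"],s["tcp_pos"].round(1),s["force"])
for n in("side","top"):
    im,d=get_image(n);cv2.imwrite(f"pics/{n}5.png",im[:,:,::-1])
a=cv2.imread('pics/top5.png')[135:295,125:285];b=cv2.imread('pics/side5.png')[145:265,220:370]
cv2.imwrite('pics/c5.png',np.hstack([cv2.resize(a,(400,400),interpolation=2),cv2.resize(b,(400,400),interpolation=2)]))
```

```text
7.5 [478.7 134.3  90.9] [-3.05811661 -2.95786713  1.55365925]
```

View pics/c5.png

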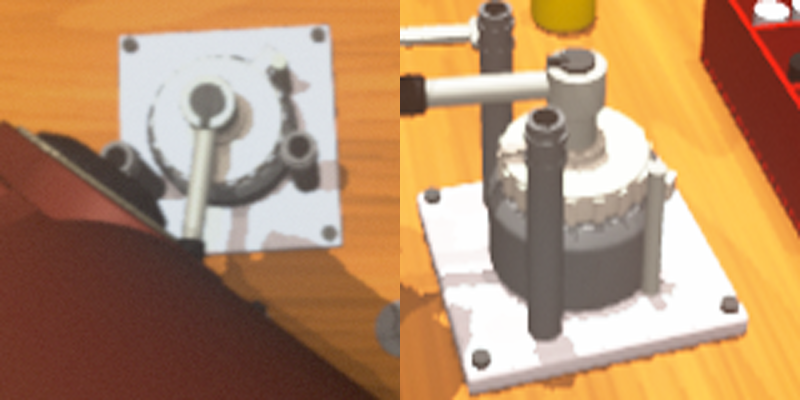

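The lug is right next to the post, so I continue gently until the force rises.

>>> {"op": "servo_tool", "data": {
  "targets": [
    [[0.1,0.6,0,-2.5,3],[0.2,1.2,0,-5,3]]
  ]
}}

```text
time: 7.85
tcp_pos: [480.6, 141.9, 90.5]
eef_rot: [-0.002, 0.129, 0.992, -0.006]
force: [-3.2, -12.5, 5.8]
opening: 30.0
```

>>> {"op": "servo_tool", "data": {
  "targets": [
    [[0.1,0.5,0,-2.5,3],[0.3,1,0,-4.5,3]]
  ]
}}

```text
time: 8.1
tcp_pos: [482.2, 147.1, 90.2]
eef_rot: [-0.003, 0.169, 0.986, -0.011]
force: [-6.7, -17.9, 11.5]
opening: 29.9
```

Run:
```python
from h import *
s=sense();print(s["time"],s["tcp_pos"].round(1),s["force"])
for n in("side","top"):
    im,d=get_image(n);cv2.imwrite(f"pics/{n}6.png",im[:,:,::-1])
a=cv2.imread('pics/top6.png')[135:255,155:275];b=cv2.imread('pics/side6.png')[145:265,220:370]
cv2.imwrite('pics/c6.png',np.hstack([cv2.resize(a,(400,400),interpolation=2),cv2.resize(b,(400,400),interpolation=2)]))
```

```text
8.1 [482.2 147.1  90.2] [ -6.6994472  -17.89407415  11.51398999]
```

View pics/c6.png

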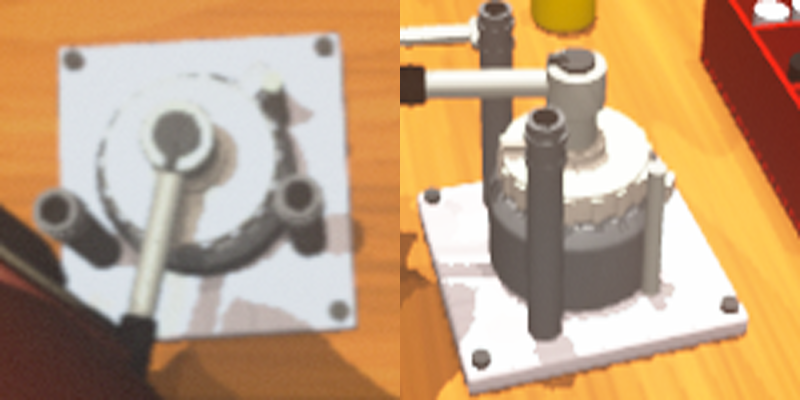

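The lug touches the post and the force has risen to about 19 N against 4 N while driving, so it's at the stop. I'll ease off, open, lift straight up and look again.

>>> {"op": "servo_tool", "data": {
  "targets": [
    [[-0.2,-0.7,0,3,3],[-0.3,-1.4,0,5,3],[-0.3,-1.4,0,5,8.5],[-0.3,-1.4,0,5,8.5],[-0.3,-1.4,0,5,8.5]]
  ]
}}

```text
time: 8.82
tcp_pos: [484.0, 145.4, 91.8]
eef_rot: [0.001, 0.123, 0.992, 0.001]
force: [0.1, 0.5, -0.3]
opening: 82.4
```

>>> {"op": "servo_tool", "data": {
  "targets": [
    [[0,0,0,0,8.5],[0,0,3,0,8.5],[0,0,7,0,8.5],[0,0,12,0,8.5],[0,0,16,0,8.5]]
  ]
}}

```text
time: 9.45
tcp_pos: [483.5, 144.6, 253.3]
eef_rot: [0.001, 0.123, 0.992, 0.001]
force: [0.8, -0.2, -0.6]
opening: 84.9
```

>>> {"op": "servo_tool", "data": {
  "targets": [
    [[-1,-4,0,0,8.5],[-1,-10,0,0,8.5],[-1,-16,0,0,8.5],[-1,-20,0,0,8.5],[-1,-20,0,0,8.5]]
  ]
}}

```text
time: 10.07
tcp_pos: [473.2, -60.1, 250.8]
eef_rot: [-0.0, 0.127, 0.992, -0.001]
force: [-0.9, 1.0, 0.3]
opening: 85.1
```

Run:
```python
from h import *
s=sense();print(s["time"],s["tcp_pos"].round(1),s["force"],s["joint_positions"].round(2))
for n in("side","top"):
    im,d=get_image(n);cv2.imwrite(f"pics/{n}7.png",im[:,:,::-1])
a=cv2.imread('pics/top7.png')[135:295,125:285];b=cv2.imread('pics/side7.png')[145:265,220:370]
cv2.imwrite('pics/c7.png',np.hstack([cv2.resize(a,(400,400),interpolation=2),cv2.resize(b,(400,400),interpolation=2)]))
```

```text
10.075 [473.2 -60.1 250.8] [-0.85412332  1.04725964  0.33315733] [ 0.67  0.43 -0.84  1.86  0.37  1.02  0.99]
```

View pics/c7.png

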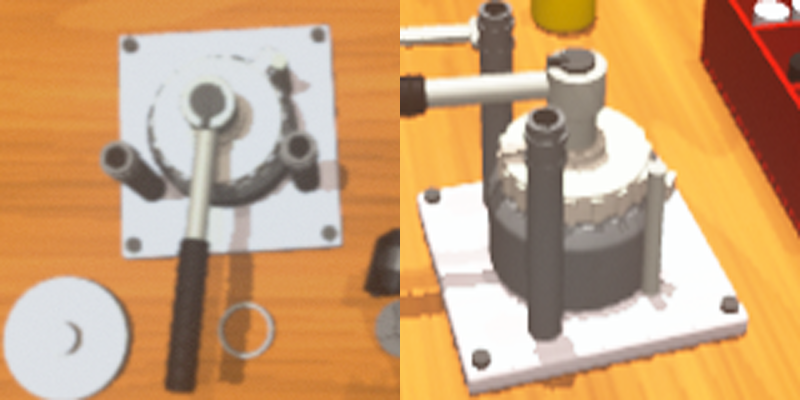

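View pics/side7.png

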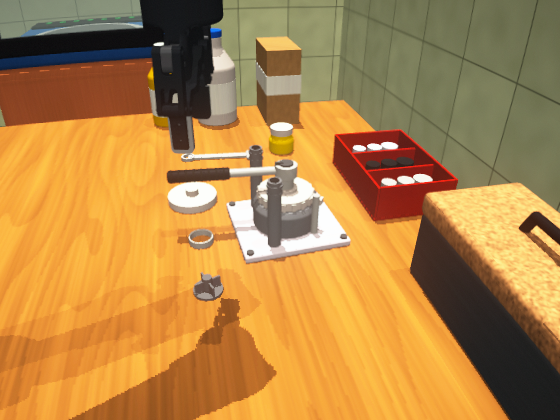

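The robot is clear and the lug sits by the post. I'll check its angle in an enlarged crop against the outline predicted for the end stop.

Run:
```python
from h import *
out=[]
for n,(v0,v1,u0,u1) in(("top",(140,190,205,255)),("side",(170,230,285,345))):
    a=cv2.imread(f'pics/{n}7.png')[v0:v1,u0:u1];f=400//(v1-v0)
    plain=cv2.resize(a,None,fx=f,fy=f,interpolation=2);a=plain.copy()
    ang=np.radians(-37.3);e=np.array([np.cos(ang),np.sin(ang)]);t=np.array([-e[1],e[0]])
    pts=[]
    for r,w in((47,6),(66,6),(66,-6),(47,-6)):
        X=np.array([617.5,117])+r*e+w*t;p=proj(n,[*X,72]);pts.append((p-[u0,v0]+.5)*f)
    cv2.polylines(a,[np.array(pts,int)],True,(0,0,255),1)
    out.append(cv2.resize(np.hstack([plain,a]),(800,400))) 
cv2.imwrite('pics/c8.png',cv2.resize(np.vstack(out),(600,600)))
```

```text
(no output)
```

View pics/c8.png

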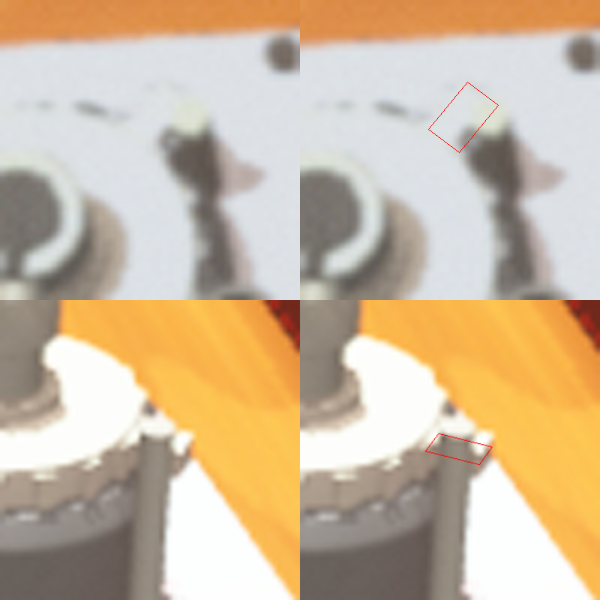

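The lug's outer end in the top crop, about (165,88), lies against the post and matches the outline predicted for the end of travel. Handing in.

Run:
```python
from plant import *
s=sense();print(s["time"],abs(s["joint_velocities"]).max(),s["force"]);print(finish_job())
```

```text
10.175 0.02975091427785076 [-0.50116756  0.27128188 -0.5573291 ]
the job is handed in; nothing more can be done
None
```

The cap is turned clockwise until its lug rests against the stop post, and I handed the job in at about 10.2 s.

- **How:** I put the loosely opened fingers astride the grip and swung the wrench back freely, then drove, twice. The first drive turned the cap about 77°. The second covered the remaining 29° or so and ended at the stop, where the force rose from about 4 N to about 20 N. I then eased off, opened the fingers, lifted and moved away.
- **Last checks:** The top and side images show the lug against the post, close to the outline I predicted for the end of travel. The force reading was about 0 and the arm was clear of everything. I read the cap angle only from the pictures; the hand-in gave no verdict.
- **Disagreement:** The side and wrist cameras placed some points 2–8 mm away from where the top camera did. This did not matter with the loose hold.

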